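# Sweep the loose nuts into the scoop tray

### The arm

A 7-joint arm with a two-finger parallel gripper is mounted at the origin on the work surface. World frame = base frame: x ahead of the robot, y to its left, z up, the work surface at z = 0. Lengths are in m, angles in rad, forces in N, time in s.
With the tool pointing down it reaches from about 0.425 to 0.925 m from the base axis. Payload 6.8 kg.
Tool frame: the origin (TCP) lies on the front face of the gripper's body, between the roots of the fingers; the fingertips stand 73 mm ahead of it and the grasp point (between the pads) lies 54 mm ahead of it (bot.finger_overhang is the z of the fingertips in the tool frame, in m); z points along the fingers, y is the line along which they close (so a half turn about z gives the same grasp; the last joint's range is limited). The gripper opens to 85 mm and grips with 20 to 120 N. Pads are 22 mm wide; open, the fingers measure 114 mm over their backs; the gripper's body (76 mm by 85 mm) begins 54 mm behind the grasp point. The pads swing forward as they close: fully open they stand 13 mm farther back than shut.
Start: joints at [-1.295, 0.477, 0.022, 1.555, -0.011, 1.109, -0.083], TCP at [0.253, 0.626, 0.304] pointing down, gripper open.
Joint ranges: [-2.96, 2.96], [-0.34, 2.1], [-1.41, 1.46], [0.24, 2.44], [-1.37, 4.51], [0.17, 1.92], [-2.96, 2.96]. Speed limits (rad/s): [2.39, 2.39, 3.14, 3.14, 3.14, 3.14, 3.14].

### API

Orientations are given as a unit quaternion [w, x, y, z].
In Python, from station import bot gives the robot as it stands.
- The arm moves only by the tool servo_tool, never from a script. Its argument "motion" is one flat list of numbers, 7 for each row, row after row: the shift along the tool's x, y, z as a fraction of full scale, then the turn, a rotation vector about the tool's x, y, z as a fraction of full scale, then the closure, from 0 (fully open) to 1 (shut). In form: [tx, ty, tz, ax, ay, az, gripper, tx, ty, tz, ax, ay, az, gripper, ...]. A call has 1 to 5 rows; each row shifts and turns the commanded pose from where the row before left it, along the tool's axes as they then stand; what a row does not reach is not made up. Full scale, the value 1, is 0.02 m for a shift and 0.15 rad for a turn. A row lasts 1/8 s, in which the tool goes at most 62.5 mm and 10.7 degrees, less where a joint would pass 70% of its speed; a pose out of reach is approached as far as the arm can. A call with a number of a shift or a turn outside -1 to 1 is refused whole. A call with a gripper value outside its range is refused whole. The fingers move at their own pace and stop on an object; "grip_force" is the grip in N (left out, the last holds). Time passes only in rows, so rows that do not move let the fingers close. It gives the time, the measured TCP pose, the force, the opening and the grip force at its end, in the units of the state.
- bot.get_obs(): the state, without advancing time (a new reading comes with each control period).
- bot.read_camera(name): name is "side" or "top" or "wrist"; returns the picture (400x640x3 uint8, red, green, blue); there is no depth.
- bot.get_calibration(name): a dict with "mtx" (3x3 intrinsics, pixels), "rvec" (rotation vector, rad) and "tvec" (3), from world to camera coordinates, as OpenCV has them. Camera axes: x right, y down, z forward; pixel columns grow to the right and rows downward; lengths in m; the calibration is good to about 2 mm. A picture is of the moment at which its call begins: read the wrist's pose just before it. get_calibration takes no time and is no camera call; for the wrist camera it gives the pose at the moment of the call.
- bot.hand_in(): hands the job in; it is judged then, once.
Trained networks look in the newest picture that a camera, given by its name, has taken for a name from the list of things; names that differ only in an ending like _2 or _b are one class to them, and where a whole thing is asked for, a point or a joint stands for the part that bears it (a point fixed in the world has none). Each returns a list of dicts, best first, with "p" (0 to 1); they miss things now and then, are a little off and sometimes report something else, mostly with a low value. They report only what shows in the picture. A call takes as long as a camera call. They do not tell look-alikes from the thing itself.
- bot.boxes_of(camera, name): "uv" ([column, row] in pixels, amid what is visible of it).
The state is a dict: "t": time; "q": joint angles; "joint_vel": joint speeds; "joint_torque": joint torques, N m; "eef_pos": TCP position; "tool_rot": TCP orientation; "contact_force": force on the tool from outside, world axes, zero at the start; "torque": the same for the moment, N m; "gripper_width": opening from 0.0 (shut) to 1.0 (fully open); "grasp_force": force on a finger pad.
Only numpy, scipy, OpenCV 4.12 (cv2) and the standard library are available. Lean on these libraries where they do the work, as an engineer would, in place of code of your own. Each camera call takes 0.05 s, during which the arm holds its last target. There are 200 camera calls.

### The job

The mug press has been adjusted and three big steel hexagon nuts are left lying on the bench. Sweep all three along the bench with your fingertips through the open side of the three-sided metal tray, until each nut lies flat and wholly inside it. Do not pick up, lift or tip the nuts, and leave the mugs, knob, tape roll and screwdriver where they are.

Things in the scene. Friction and masses are not known exactly. Their poses are not given: they have to be found in the camera images.
- tray: three-sided aluminium scoop tray, fixed to the bench: inside 180 mm wide (its x from -90 to +90 mm) and 120 mm deep (its y from -60 mm at the back wall to +60 mm at the ends of the side walls). Open side (mouth) faces its own +y, roughly the robot's left; walls 4 mm thick and 26 mm high, none at the mouth. Its sheet floor is flush with the bench, with no step, so that parts slide straight in. Origin: centre of the inside floor, z = 0.
- nut_near: plain steel hexagon nut lying flat, 30 mm across flats (34.6 mm across corners), 16 mm high, about 60 g, any yaw; its bore is only a dark mark. Origin: centre of its underside, on the bench at z = 0; z up, x normal to one of its flats. Of the three it lies nearest the robot.
- nut_mid: plain steel hexagon nut lying flat, 30 mm across flats (34.6 mm across corners), 16 mm high, about 60 g, any yaw; its bore is only a dark mark. Origin: centre of its underside, on the bench at z = 0; z up, x normal to one of its flats. It lies in the middle column, nearest the tray side, in front of the knob as seen from the tray.
- nut_far: plain steel hexagon nut lying flat, 30 mm across flats (34.6 mm across corners), 16 mm high, about 60 g, any yaw; its bore is only a dark mark. Origin: centre of its underside, on the bench at z = 0; z up, x normal to one of its flats. Of the three it lies farthest out from the robot.
- knob: round grey plastic clamp knob standing on its 22 mm stem end, head 40 mm diameter, 38 mm high overall, 90 g, among the nuts; origin: centre of its underside. Leave alone.
- tape: roll of tape lying flat, brown, 56 mm outer and 38 mm inner diameter, 19 mm high, between the knob and the mugs; origin: centre of its underside. Leave alone.
- screwdriver: screwdriver lying on the bench beyond the nuts, about 180 mm long, along its own x, grey handle to its -x; origin: under its middle. Leave alone.
- mug_a: white straight-sided mug standing upright, 82 mm diameter, 95 mm high, handle to its own +y reaching about 75 mm from the axis; origin: centre of its underside. Leave alone. One of three on the left.
- mug_b: white straight-sided mug standing upright, 82 mm diameter, 95 mm high, handle to its own +y reaching about 75 mm from the axis; origin: centre of its underside. Leave alone. One of three on the left.
- mug_c: white straight-sided mug standing upright, 82 mm diameter, 95 mm high, handle to its own +y reaching about 75 mm from the axis; origin: centre of its underside. Leave alone. One of three on the left.
There are look-alikes about, which are no part of the job. What is shaped like the nut_mid but yellow is not meant. Leave any pink look-alike of the nut_far alone.

How it is judged:
By the outcome, as a careful person would: the job done as asked, in the order asked, and still so for the second after the job is handed in, with the robot touching nothing.
It also fails if it takes over 64 s, if anything falls off the work surface, if the arm or the gripper's body presses on something with over 40 N, if the wrist force passes 120 N, or if a joint passes its speed limit or range.

## Working session

There is one attempt and no reset: what is moved stays moved. The work goes in short steps, Python scripts to look and compute and a tool call to move; the robot and the scene stay as the last step left them, time stands still between calls to the robot, and variables do not carry over. Pictures are saved under pics/ and viewed, at most 10 in all, crops included, and the job is handed in when it is done.

Besides the shell and the picture viewer there is one more tool, called after "Emit:" as name(argument=value, ...) on one line, values as JSON. servo_tool: Moves the arm, as the interface text tells. Shift numbers are shares of 0.02 m and turn numbers shares of 0.15 rad, none past 1 either way. Its arguments: {"type":"object","properties":{"motion":{"type":"array","items":{"type":"number","minimum":-1,"maximum":1}},"grip_force":{"type":"number"}},"required":["motion"]}

```bash
mkdir -p pics
cat > h.py <<'E'
import numpy as np, cv2
from station import bot
def toworld(cam,uv,z=0.0):
    c=bot.get_calibration(cam);R,_=cv2.Rodrigues(np.array(c["rvec"],float));t=np.array(c["tvec"],float).ravel()
    d=R.T@np.linalg.inv(np.array(c["mtx"]))@np.array([uv[0],uv[1],1.]);o=-R.T@t
    return (o+d*(z-o[2])/d[2])[:2]
def save(cam,name):
    im=bot.read_camera(cam);cv2.imwrite(f"pics/{name}.png",im[:,:,::-1]);return im
E
python3 - <<'E'
from h import *
np.set_printoptions(precision=3,suppress=True)
save("top","top0");save("side","side0")
for n,z in [("nut_near",.016),("knob",.038),("tape",.019),("screwdriver",.01),("mug_a",.095),("tray",0.)]:
    for r in bot.boxes_of("top",n): print(n,round(r["p"],2),np.round(r["uv"]),toworld("top",r["uv"],z))
o=bot.get_obs();print({k:np.round(o[k],3) for k in ("t","eef_pos","tool_rot","gripper_width","contact_force")})
E
```

```text
nut_near 0.55 [314. 248.] [0.463 0.11 ]
tape 0.57 [243. 203.] [0.556 0.33 ]
screwdriver 0.55 [378. 149.] [ 0.778 -0.027]
mug_a 0.84 [211. 200.] [0.537 0.397]
mug_a 0.61 [231. 158.] [0.659 0.369]
mug_a 0.6 [207. 236.] [0.443 0.386]
tray 0.91 [435. 239.] [ 0.544 -0.222]
{'t': np.float64(0.4), 'eef_pos': array([0.253, 0.626, 0.304]), 'tool_rot': array([-0.   ,  0.191,  0.982, -0.   ]), 'gripper_width': np.float64(0.998), 'contact_force': array([-0.409, -0.528, -0.51 ])}
```

View pics/top0.png

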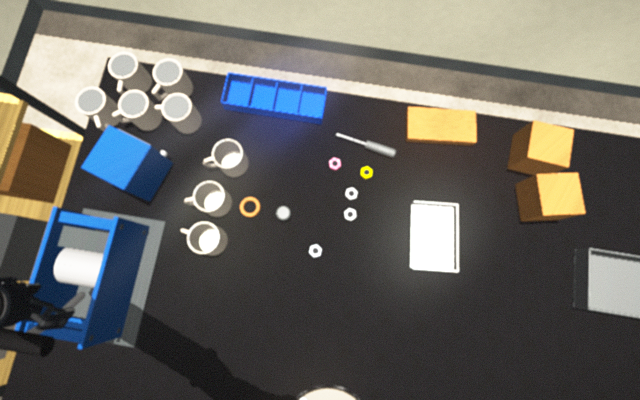

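View pics/side0.png

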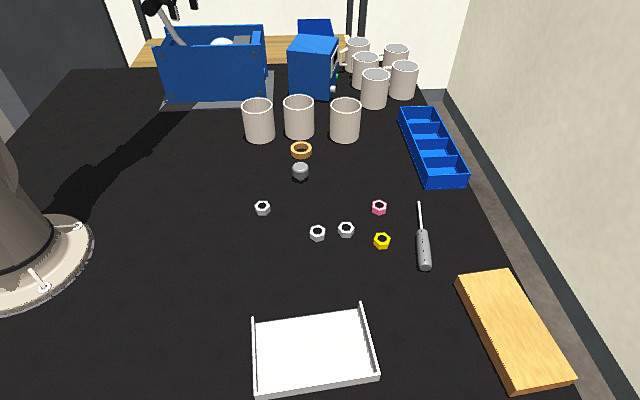

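The top view shows the steel nuts at about (315,250), (350,214) and (351,193), the tray at (435,237) with its mouth to the left, a pink look-alike at (335,163) and a yellow one at (366,172). In the side view the steel nuts are at (262,208), (317,233) and (346,229), and the knob is at (300,171).

Run:
```python
from h import *
np.set_printoptions(precision=4,suppress=True)
P={"top":{"near":(315,250),"mid":(350,214),"far":(351,193),"pink":(335,163),"yel":(366,172),"knob":(283,213)},
"side":{"near":(262,208),"mid":(317,233),"far":(346,229),"pink":(379,207),"yel":(382,240),"knob":(300,170)}}
for cam in P:
    im=cv2.imread(f"pics/{cam}0.png")
    for n,(u,v) in P[cam].items():
        w=im[v-13:v+14,u-13:u+14].max(2)
        m=(w>(75 if n=="knob" else 110)).astype(np.uint8)
        k,l,s,c=cv2.connectedComponentsWithStats(m)
        i=1+np.argmax(s[1:,4]); h=cv2.convexHull(np.argwhere(l==i)[:,::-1].astype(np.int32))
        M=cv2.moments(h); uv=np.array([M["m10"]/M["m00"],M["m01"]/M["m00"]])+[u-13,v-13]
        print(cam,n,uv,s[i],toworld(cam,uv,.012 if n!="knob" else .028))
for p in [(252,318),(256,394),(379,378),(361,304)]: print("side tray top",p,toworld("side",p,.026))
for p in [(411,201),(459,203),(459,272),(410,271)]: print("top tray",p,toworld("top",p,.026))
for p in [(418,264),(432,270),(418,205),(418,202)]: print("screwdr",toworld("side",p,.01))
im=cv2.imread("pics/side0.png")
cv2.imwrite("pics/z.png",cv2.hconcat([cv2.resize(im[160:400,230:450],None,fx=2.4,fy=2.4,interpolation=3)]))
```

```text
top near [314.8896 250.3773] [  6   7  15  14 156] [0.457  0.1075]
top mid [349.7737 213.6472] [  6   6  14  14 144] [0.5749 0.0268]
top far [351. 193.] [  7   7  13  13 139] [0.6348 0.032 ]
top pink [334.5172 163.1863] [  6   7  14  14 142] [0.7152 0.0922]
top yel [365.9802 171.9306] [  7   6  13  15 143] [ 0.7039 -0.0019]
top knob [282.7306 212.4222] [  5   5  16  16 196] [0.5452 0.213 ]
side near [261.9932 207.6113] [  5   6  16  15 145] [0.457 0.104]
side mid [316.934  232.7252] [  5   5  17  17 166] [0.5732 0.0244]
side far [345.7065 229.3425] [  5   6  17  16 159] [0.6335 0.0298]
side pink [378.776  206.9536] [  6   5  15  17 162] [0.7139 0.0897]
side yel [381.5049 240.31  ] [  4   5  18  18 189] [ 0.7026 -0.0039]
side knob [299.8953 170.1055] [  5   5  17  18 236] [0.5438 0.2073]
side tray top (252, 318) [ 0.4537 -0.1648]
side tray top (256, 394) [ 0.4667 -0.2833]
side tray top (379, 378) [ 0.6471 -0.273 ]
side tray top (361, 304) [ 0.6381 -0.1509]
top tray (411, 201) [ 0.6361 -0.1373]
top tray (459, 203) [ 0.6522 -0.2713]
top tray (459, 272) [ 0.4619 -0.2874]
top tray (410, 271) [ 0.4431 -0.156 ]
screwdr [ 0.7624 -0.0645]
screwdr [ 0.7855 -0.0798]
screwdr [0.8028 0.0921]
screwdr [0.8052 0.1014]
```

View pics/z.png

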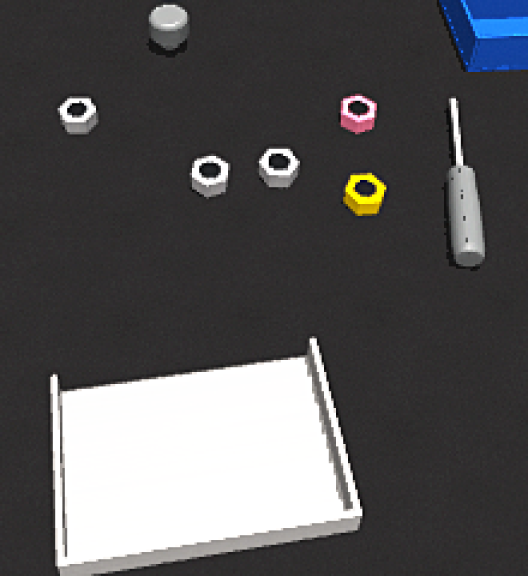

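Emit:
servo_tool(motion=[0, 0, 0, 0, 0, 0.99, 0.74, 0, 0, 0, 0, 0, 0.99, 0.74, 0, 0, 0, 0, 0, 0.99, 0.74, 0, 0, 0, 0, 0, 0.99, 0.74])

```text
t: 0.9
eef_pos: [0.2527, 0.6259, 0.3039]
tool_rot: [-0.0, 0.472, 0.882, -0.0]
contact_force: [-0.3, 0.5, 1.3]
gripper_width: 0.259
grasp_force: 0.0
```

Emit:
servo_tool(motion=[0, 0, 0, 0, 0, 0.99, 0.74, 0, 0, 0, 0, 0, 0.99, 0.74, 0, 0, 0, 0, 0, 0.99, 0.74, 0, 0, 0, 0, 0, 0.99, 0.74])

```text
t: 1.4
eef_pos: [0.2527, 0.6259, 0.3039]
tool_rot: [-0.0, 0.709, 0.705, -0.0]
contact_force: [0.2, 0.2, -0.0]
gripper_width: 0.259
grasp_force: 0.0
```

Emit:
servo_tool(motion=[-0.97, 0.68, 0, 0, 0, 0, 0.74, -0.97, 0.68, 0, 0, 0, 0, 0.74, -0.97, 0.68, 0, 0, 0, 0, 0.74, -0.97, 0.68, 0, 0, 0, 0, 0.74, -0.97, 0.68, 0, 0, 0, 0, 0.74])

```text
t: 2.02
eef_pos: [0.3219, 0.5271, 0.3041]
tool_rot: [-0.0, 0.708, 0.707, 0.0]
contact_force: [0.0, 0.2, -0.8]
gripper_width: 0.262
grasp_force: 0.0
```

Emit:
servo_tool(motion=[-0.96, 0.68, 0, 0, 0, 0, 0.74, -0.96, 0.68, 0, 0, 0, 0, 0.74, -0.96, 0.68, 0, 0, 0, 0, 0.74, -0.96, 0.68, 0, 0, 0, 0, 0.74, -0.96, 0.68, 0, 0, 0, 0, 0.74])

```text
t: 2.65
eef_pos: [0.3894, 0.4315, 0.3039]
tool_rot: [0.0, 0.707, 0.707, 0.0]
contact_force: [-0.4, -0.2, 0.2]
gripper_width: 0.26
grasp_force: 0.0
```

Emit:
servo_tool(motion=[-0.96, 0.68, 0, 0, 0, 0, 0.74, -0.96, 0.68, 0, 0, 0, 0, 0.74, -0.96, 0.68, 0, 0, 0, 0, 0.74, -0.96, 0.68, 0, 0, 0, 0, 0.74, -0.96, 0.68, 0, 0, 0, 0, 0.74])

```text
t: 3.28
eef_pos: [0.4571, 0.3354, 0.3039]
tool_rot: [-0.0, 0.707, 0.707, 0.0]
contact_force: [-0.3, -0.7, 0.6]
gripper_width: 0.258
grasp_force: 0.0
```

Emit:
servo_tool(motion=[-0.96, 0.68, 0, 0, 0, 0, 0.74, -0.96, 0.68, 0, 0, 0, 0, 0.74, -0.96, 0.68, 0, 0, 0, 0, 0.74, -0.96, 0.68, 0, 0, 0, 0, 0.74, -0.96, 0.68, 0, 0, 0, 0, 0.74])

```text
t: 3.9
eef_pos: [0.5249, 0.2393, 0.3039]
tool_rot: [-0.0, 0.707, 0.707, 0.0]
contact_force: [1.0, -0.0, 0.0]
gripper_width: 0.261
grasp_force: 0.0
```

Emit:
servo_tool(motion=[-0.96, 0.68, 0, 0, 0, 0, 0.74, -0.96, 0.68, 0, 0, 0, 0, 0.74, -0.96, 0.68, 0, 0, 0, 0, 0.74, -0.96, 0.68, 0, 0, 0, 0, 0.74, -0.96, 0.68, 0, 0, 0, 0, 0.74])

```text
t: 4.53
eef_pos: [0.5927, 0.1432, 0.3039]
tool_rot: [-0.0, 0.707, 0.707, 0.0]
contact_force: [1.5, 0.1, 0.2]
gripper_width: 0.263
grasp_force: 0.0
```

Emit:
servo_tool(motion=[-0.96, 0.68, 0, 0, 0, 0, 0.74, -0.96, 0.68, 0, 0, 0, 0, 0.74, 0, 0, 0, 0, 0, 0, 0.74])

```text
t: 4.9
eef_pos: [0.62, 0.1033, 0.3039]
tool_rot: [0.001, 0.709, 0.705, -0.0]
contact_force: [-0.6, -0.1, 0.7]
gripper_width: 0.259
grasp_force: 0.0
```

Run:
```python
from h import *
save("wrist","w1"); print(bot.finger_overhang)
im=cv2.imread("pics/w1.png"); 
for r in bot.boxes_of("wrist","nut_far"): print(r, toworld("wrist",r["uv"],.012))
```

```text
0.0726
{'uv': [386.0, 178.4], 'p': 0.63} [0.70740655 0.09932643]
```

View pics/w1.png

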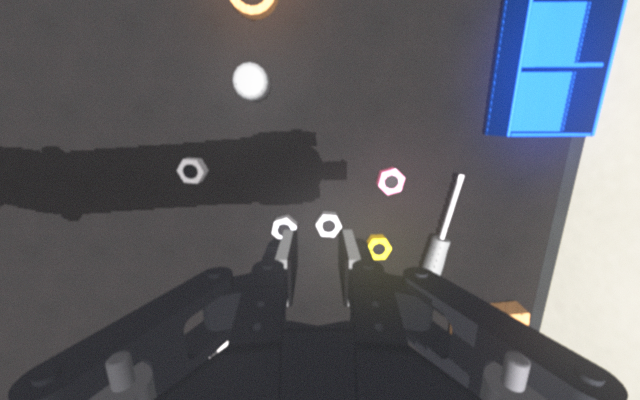

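The wrist view shows the far nut at (329,226), the mid nut at (284,228) partly behind a finger, and the near nut at (192,171). Pink is at (391,181) and yellow at (379,248).

Run:
```python
from h import *
for n,p in dict(near=(192,171),far=(329,225.5),mid=(284,228),pink=(391,181),yel=(379,248)).items(): print(n,toworld("wrist",p,.015))
```

```text
near [0.45824204 0.10984571]
far [0.63399953 0.03552061]
mid [0.57334248 0.03197957]
pink [0.71332495 0.09651486]
yel [0.70303432 0.00252081]
```

Emit:
servo_tool(motion=[-0.5, 0.7, 1, 0, 0, 0, 0.74, -0.35, 0, 1, 0, 0, 0, 0.74, 0, 0, 1, 0, 0, 0, 0.74, 0, 0, 1, 0, 0, 0, 0.74, 0, 0, 1, 0, 0, 0, 0.74])

```text
t: 5.62
eef_pos: [0.6332, 0.09, 0.2026]
tool_rot: [-0.0, 0.707, 0.707, 0.0]
contact_force: [-0.6, 0.4, 0.7]
gripper_width: 0.262
grasp_force: 0.0
```

Emit:
servo_tool(motion=[0, 0, 1, 0, 0, 0, 0.74, 0, 0, 1, 0, 0, 0, 0.74, 0, 0, 1, 0, 0, 0, 0.74, 0, 0, 1, 0, 0, 0, 0.74, 0, 0, 1, 0, 0, 0, 0.74])

```text
t: 6.25
eef_pos: [0.6334, 0.0891, 0.1025]
tool_rot: [-0.0, 0.707, 0.707, 0.0]
contact_force: [-0.7, 0.3, -0.1]
gripper_width: 0.26
grasp_force: 0.0
```

Emit:
servo_tool(motion=[0, 0, 0.8, 0, 0, 0, 0.74, 0, 0, 0.5, 0, 0, 0, 0.74, 0, 0, 0, 0, 0, 0, 0.74])

```text
t: 6.62
eef_pos: [0.6331, 0.0891, 0.0772]
tool_rot: [-0.0, 0.707, 0.707, -0.0]
contact_force: [-0.0, 0.7, 0.5]
gripper_width: 0.257
grasp_force: 0.0
```

Emit:
servo_tool(motion=[-0.6, 0, 0, 0, 0, 0, 0.74, -0.6, 0, 0, 0, 0, 0, 0.74, -0.6, 0, 0, 0, 0, 0, 0.74, -0.6, 0, 0, 0, 0, 0, 0.74, -0.6, 0, 0, 0, 0, 0, 0.74])

```text
t: 7.25
eef_pos: [0.6335, 0.0285, 0.0781]
tool_rot: [-0.0, 0.707, 0.707, 0.0]
contact_force: [0.1, 1.3, 1.5]
gripper_width: 0.263
grasp_force: 0.8
```

Emit:
servo_tool(motion=[-0.68, -0.16, 0, 0, 0, 0, 0.74, -0.68, -0.16, 0, 0, 0, 0, 0.74, -0.68, -0.16, 0, 0, 0, 0, 0.74, -0.68, -0.16, 0, 0, 0, 0, 0.74, -0.68, -0.16, 0, 0, 0, 0, 0.74])

```text
t: 7.88
eef_pos: [0.617, -0.0397, 0.0779]
tool_rot: [-0.0, 0.707, 0.707, 0.0]
contact_force: [0.3, 1.8, 1.9]
gripper_width: 0.259
grasp_force: 1.0
```

Run:
```python
from h import *
im=save("side","s1"); cv2.imwrite("pics/s1c.png",cv2.resize(im[140:400,200:460,::-1],None,fx=2.2,fy=2.2))
```

```text
(no output)
```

View pics/s1c.png

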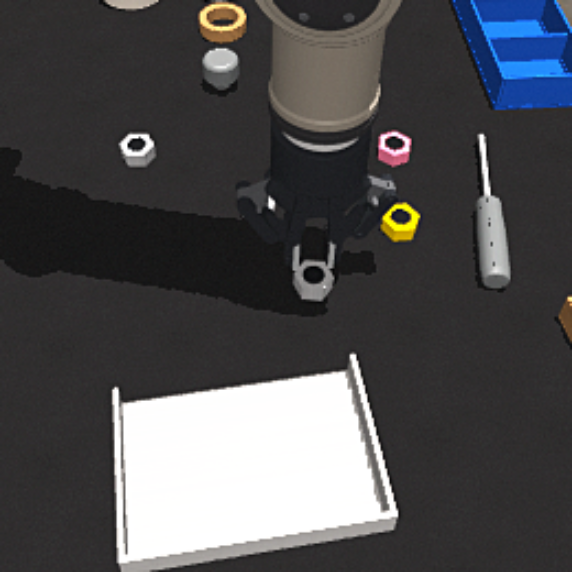

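Emit:
servo_tool(motion=[-0.65, -0.16, 0, 0, 0, 0, 0.74, -0.65, -0.16, 0, 0, 0, 0, 0.74, -0.65, -0.16, 0, 0, 0, 0, 0.74, -0.65, -0.16, 0, 0, 0, 0, 0.74, -0.65, -0.16, 0, 0, 0, 0, 0.74])

```text
t: 8.55
eef_pos: [0.6009, -0.1049, 0.0778]
tool_rot: [-0.0, 0.708, 0.707, -0.0]
contact_force: [0.3, 1.1, 1.0]
gripper_width: 0.258
grasp_force: 0.8
```

Emit:
servo_tool(motion=[-0.65, -0.16, 0, 0, 0, 0, 0.74, -0.65, -0.16, 0, 0, 0, 0, 0.74, -0.6, 0, 0, 0, 0, 0, 0.74, -0.6, 0, 0, 0, 0, 0, 0.74, -0.6, 0, 0, 0, 0, 0, 0.74])

```text
t: 9.18
eef_pos: [0.5948, -0.1666, 0.0779]
tool_rot: [-0.0, 0.707, 0.707, 0.0]
contact_force: [-0.2, 0.2, 0.4]
gripper_width: 0.261
grasp_force: 0.7
```

Emit:
servo_tool(motion=[-0.6, 0, 0, 0, 0, 0, 0.74, -0.6, 0, 0, 0, 0, 0, 0.74, -0.5, 0, 0, 0, 0, 0, 0.74, -0.4, 0, 0, 0, 0, 0, 0.74, -0.2, 0, 0, 0, 0, 0, 0.74])

```text
t: 9.8
eef_pos: [0.5946, -0.2124, 0.0779]
tool_rot: [0.0, 0.708, 0.707, -0.0]
contact_force: [-0.5, 0.8, 0.6]
gripper_width: 0.258
grasp_force: 0.8
```

Emit:
servo_tool(motion=[0.5, 0, 0, 0, 0, 0, 0.74, 0.5, 0, 0, 0, 0, 0, 0.74, 0, 0, -1, 0, 0, 0, 0.74, 0, 0, -1, 0, 0, 0, 0.74, 0, 0, -1, 0, 0, 0, 0.74])

```text
t: 10.42
eef_pos: [0.5951, -0.1923, 0.1402]
tool_rot: [0.001, 0.708, 0.707, 0.0]
contact_force: [0.0, -0.7, 0.6]
gripper_width: 0.258
grasp_force: 0.0
```

Emit:
servo_tool(motion=[1, -0.08, 0, 0, 0, 0, 0.74, 1, -0.08, 0, 0, 0, 0, 0.74, 1, -0.08, 0, 0, 0, 0, 0.74, 1, -0.08, 0, 0, 0, 0, 0.74, 1, -0.08, 0, 0, 0, 0, 0.74])

```text
t: 11.05
eef_pos: [0.5865, -0.0901, 0.1375]
tool_rot: [-0.0, 0.707, 0.707, -0.0]
contact_force: [1.0, -0.3, 0.5]
gripper_width: 0.262
grasp_force: 0.0
```

Emit:
servo_tool(motion=[1, -0.08, 0, 0, 0, 0, 0.74, 1, -0.08, 0, 0, 0, 0, 0.74, 1, -0.08, 0, 0, 0, 0, 0.74, 1, -0.08, 0, 0, 0, 0, 0.74, 1, -0.08, 0, 0, 0, 0, 0.74])

```text
t: 11.68
eef_pos: [0.5788, 0.0095, 0.1379]
tool_rot: [-0.0, 0.707, 0.707, 0.0]
contact_force: [-0.8, -0.4, 0.2]
gripper_width: 0.26
grasp_force: 0.0
```

Emit:
servo_tool(motion=[1, -0.08, 0, 0, 0, 0, 0.74, 1, -0.08, 0, 0, 0, 0, 0.74, 1, -0.08, 0, 0, 0, 0, 0.74, 1, 0, 0, 0, 0, 0, 0.74, 0, 0, 0, 0, 0, 0, 0.74])

```text
t: 12.3
eef_pos: [0.5742, 0.0907, 0.1378]
tool_rot: [-0.0, 0.706, 0.708, 0.0]
contact_force: [1.0, 0.2, 0.3]
gripper_width: 0.259
grasp_force: 0.0
```

Run:
```python
from h import *
print(bot.get_obs()["eef_pos"])
im=save("side","s2"); cv2.imwrite("pics/s2c.png",cv2.resize(im[140:400,200:460,::-1],None,fx=2.2,fy=2.2))
```

```text
[0.57419395 0.09069064 0.13779263]
```

View pics/s2c.png

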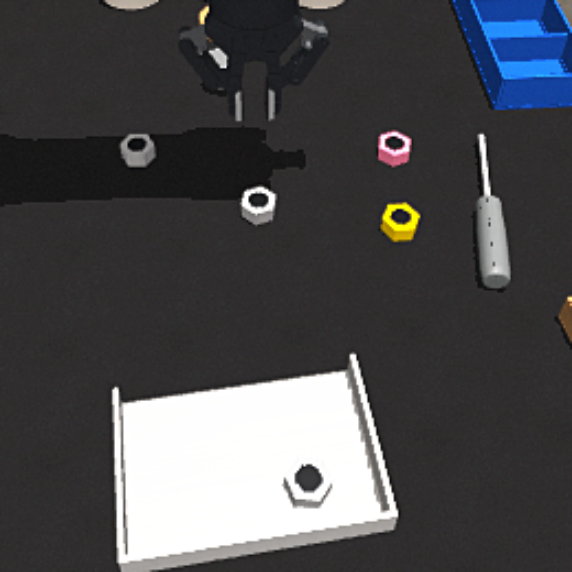

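The far nut lies flat inside the tray, and the mid nut is lined up in front of the fingers.

Emit:
servo_tool(motion=[0, 0, 1, 0, 0, 0, 0.74, 0, 0, 1, 0, 0, 0, 0.74, 0, 0, 1, 0, 0, 0, 0.74, -0.3, 0, 0, 0, 0, 0, 0.74, -0.6, 0, 0, 0, 0, 0, 0.74])

```text
t: 12.98
eef_pos: [0.5743, 0.0696, 0.0778]
tool_rot: [0.0, 0.707, 0.707, -0.0]
contact_force: [-0.0, 0.2, 0.0]
gripper_width: 0.259
grasp_force: 0.0
```

Emit:
servo_tool(motion=[-0.6, 0, 0, 0, 0, 0, 0.74, -0.6, 0, 0, 0, 0, 0, 0.74, -0.6, 0, 0, 0, 0, 0, 0.74, -0.65, -0.09, 0, 0, 0, 0, 0.74, -0.65, -0.09, 0, 0, 0, 0, 0.74])

```text
t: 13.6
eef_pos: [0.5705, 0.0074, 0.078]
tool_rot: [0.0, 0.707, 0.707, 0.0]
contact_force: [0.6, 0.8, 1.2]
gripper_width: 0.262
grasp_force: 0.6
```

Emit:
servo_tool(motion=[-0.65, -0.09, 0, 0, 0, 0, 0.74, -0.65, -0.09, 0, 0, 0, 0, 0.74, -0.65, -0.09, 0, 0, 0, 0, 0.74, -0.65, -0.09, 0, 0, 0, 0, 0.74, -0.65, -0.09, 0, 0, 0, 0, 0.74])

```text
t: 14.22
eef_pos: [0.5613, -0.0576, 0.0779]
tool_rot: [-0.0, 0.707, 0.707, -0.0]
contact_force: [-0.1, 0.7, 2.1]
gripper_width: 0.261
grasp_force: 0.7
```

Emit:
servo_tool(motion=[-0.65, -0.09, 0, 0, 0, 0, 0.74, -0.65, -0.09, 0, 0, 0, 0, 0.74, -0.65, -0.09, 0, 0, 0, 0, 0.74, -0.65, -0.09, 0, 0, 0, 0, 0.74, -0.65, -0.09, 0, 0, 0, 0, 0.74])

```text
t: 14.85
eef_pos: [0.5522, -0.1227, 0.0779]
tool_rot: [-0.0, 0.707, 0.707, -0.0]
contact_force: [-0.4, 0.9, 1.8]
gripper_width: 0.26
grasp_force: 0.7
```

Emit:
servo_tool(motion=[-0.65, -0.08, 0, 0, 0, 0, 0.74, -0.65, -0.08, 0, 0, 0, 0, 0.74, -0.65, 0, 0, 0, 0, 0, 0.74, -0.65, 0, 0, 0, 0, 0, 0.74, -0.65, 0, 0, 0, 0, 0, 0.74])

```text
t: 15.48
eef_pos: [0.5491, -0.1877, 0.0779]
tool_rot: [-0.0, 0.707, 0.707, -0.0]
contact_force: [-0.5, 1.6, 1.8]
gripper_width: 0.26
grasp_force: 0.6
```

Emit:
servo_tool(motion=[-0.3, 0, 0, 0, 0, 0, 0.74, -0.1, 0, 0, 0, 0, 0, 0.74, 0.5, 0, 0, 0, 0, 0, 0.74, 0.5, 0, 0, 0, 0, 0, 0.74, 0, 0, -1, 0, 0, 0, 0.74])

```text
t: 16.1
eef_pos: [0.5484, -0.1724, 0.0973]
tool_rot: [-0.002, 0.706, 0.708, -0.001]
contact_force: [0.5, 0.3, 0.5]
gripper_width: 0.259
grasp_force: 0.0
```

Emit:
servo_tool(motion=[0, 0, -1, 0, 0, 0, 0.74, 0, 0, -1, 0, 0, 0, 0.74, 1, -0.27, 0, 0, 0, 0, 0.74, 1, -0.27, 0, 0, 0, 0, 0.74, 1, -0.27, 0, 0, 0, 0, 0.74])

```text
t: 16.73
eef_pos: [0.5318, -0.1123, 0.1372]
tool_rot: [-0.001, 0.707, 0.707, -0.0]
contact_force: [0.1, -0.1, -0.0]
gripper_width: 0.26
grasp_force: 0.0
```

Emit:
servo_tool(motion=[1, -0.27, 0, 0, 0, 0, 0.74, 1, -0.27, 0, 0, 0, 0, 0.74, 1, -0.27, 0, 0, 0, 0, 0.74, 1, -0.27, 0, 0, 0, 0, 0.74, 1, -0.27, 0, 0, 0, 0, 0.74])

```text
t: 17.35
eef_pos: [0.5045, -0.0124, 0.1371]
tool_rot: [-0.001, 0.707, 0.707, -0.001]
contact_force: [-0.4, 0.5, -0.3]
gripper_width: 0.264
grasp_force: 0.0
```

Emit:
servo_tool(motion=[1, -0.27, 0, 0, 0, 0, 0.74, 1, -0.27, 0, 0, 0, 0, 0.74, 1, -0.27, 0, 0, 0, 0, 0.74, 1, -0.27, 0, 0, 0, 0, 0.74, 1, -0.27, 0, 0, 0, 0, 0.74])

```text
t: 17.98
eef_pos: [0.4773, 0.0872, 0.1371]
tool_rot: [-0.001, 0.707, 0.707, -0.001]
contact_force: [-0.1, 0.5, -0.0]
gripper_width: 0.257
grasp_force: 0.0
```

Emit:
servo_tool(motion=[1, -0.27, 0, 0, 0, 0, 0.74, 1, -0.27, 0, 0, 0, 0, 0.74, 1, -0.27, 0, 0, 0, 0, 0.74, 1, -0.27, 0, 0, 0, 0, 0.74, 0, 0, 0, 0, 0, 0, 0.74])

```text
t: 18.6
eef_pos: [0.4558, 0.1676, 0.1372]
tool_rot: [-0.001, 0.706, 0.708, -0.001]
contact_force: [-0.4, -0.1, -0.5]
gripper_width: 0.259
grasp_force: 0.0
```

Run:
```python
from h import *
print(bot.get_obs()["eef_pos"])
im=save("side","s3"); cv2.imwrite("pics/s3c.png",cv2.resize(im[140:400,200:460,::-1],None,fx=2.2,fy=2.2))
```

```text
[0.45577011 0.16761436 0.13721797]
```

View pics/s3c.png

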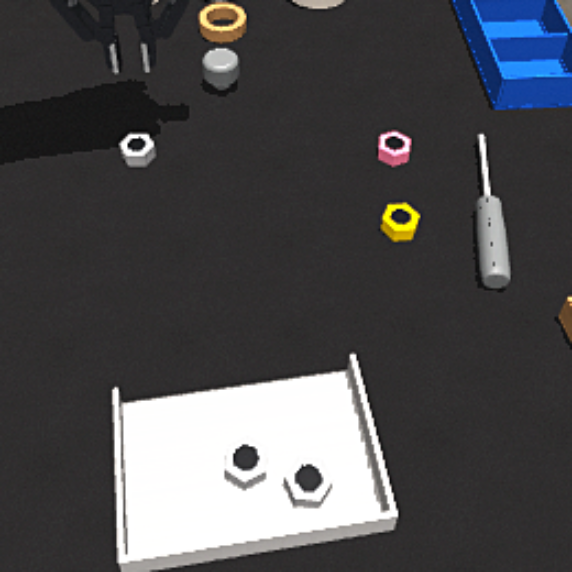

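Emit:
servo_tool(motion=[0, 0.08, 1, 0, 0, 0, 0.74, 0, 0, 1, 0, 0, 0, 0.74, 0, 0, 0.97, 0, 0, 0, 0.74, -0.3, 0, 0, 0, 0, 0, 0.74, -0.6, 0, 0, 0, 0, 0, 0.74])

```text
t: 19.27
eef_pos: [0.4594, 0.1464, 0.0789]
tool_rot: [0.0, 0.707, 0.707, 0.0]
contact_force: [0.1, -0.1, -0.2]
gripper_width: 0.261
grasp_force: 0.0
```

Emit:
servo_tool(motion=[-0.6, 0, 0, 0, 0, 0, 0.74, -0.6, 0, 0, 0, 0, 0, 0.74, -0.6, 0, 0, 0, 0, 0, 0.74, -0.65, 0.12, 0, 0, 0, 0, 0.74, -0.65, 0.12, 0, 0, 0, 0, 0.74])

```text
t: 19.9
eef_pos: [0.4643, 0.0846, 0.0787]
tool_rot: [0.0, 0.707, 0.707, 0.0]
contact_force: [0.2, 0.9, 0.5]
gripper_width: 0.258
grasp_force: 1.0
```

Emit:
servo_tool(motion=[-0.65, 0.12, 0, 0, 0, 0, 0.74, -0.65, 0.12, 0, 0, 0, 0, 0.74, -0.65, 0.12, 0, 0, 0, 0, 0.74, -0.65, 0.12, 0, 0, 0, 0, 0.74, -0.65, 0.12, 0, 0, 0, 0, 0.74])

```text
t: 20.52
eef_pos: [0.4761, 0.0195, 0.0785]
tool_rot: [-0.0, 0.707, 0.707, 0.0]
contact_force: [0.2, 2.2, 2.1]
gripper_width: 0.264
grasp_force: 1.3
```

Emit:
servo_tool(motion=[-0.65, 0.12, 0, 0, 0, 0, 0.74, -0.65, 0.12, 0, 0, 0, 0, 0.74, -0.65, 0.12, 0, 0, 0, 0, 0.74, -0.65, 0.12, 0, 0, 0, 0, 0.74, -0.65, 0.12, 0, 0, 0, 0, 0.74])

```text
t: 21.15
eef_pos: [0.488, -0.0456, 0.0785]
tool_rot: [-0.0, 0.707, 0.707, -0.0]
contact_force: [-0.9, 2.3, 2.3]
gripper_width: 0.262
grasp_force: 1.3
```

Emit:
servo_tool(motion=[-0.65, 0.12, 0, 0, 0, 0, 0.74, -0.65, 0.12, 0, 0, 0, 0, 0.74, -0.65, 0.12, 0, 0, 0, 0, 0.74, -0.65, 0.12, 0, 0, 0, 0, 0.74, -0.65, 0.12, 0, 0, 0, 0, 0.74])

```text
t: 21.78
eef_pos: [0.4999, -0.1106, 0.0785]
tool_rot: [-0.0, 0.707, 0.707, -0.0]
contact_force: [-0.6, 2.6, 2.3]
gripper_width: 0.258
grasp_force: 1.3
```

Emit:
servo_tool(motion=[-0.65, 0.03, 0, 0, 0, 0, 0.74, -0.65, 0.03, 0, 0, 0, 0, 0.74, -0.65, 0.03, 0, 0, 0, 0, 0.74, -0.65, 0.03, 0, 0, 0, 0, 0.74, -0.65, 0.03, 0, 0, 0, 0, 0.74])

```text
t: 22.4
eef_pos: [0.5027, -0.1756, 0.0785]
tool_rot: [-0.0, 0.707, 0.707, -0.0]
contact_force: [-0.1, 1.7, 2.6]
gripper_width: 0.254
grasp_force: 1.3
```

Emit:
servo_tool(motion=[-0.3, 0, 0, 0, 0, 0, 0.74, -0.1, 0, 0, 0, 0, 0, 0.74, 0.5, 0, 0, 0, 0, 0, 0.74, 0.5, 0, 0, 0, 0, 0, 0.74, 0, 0, -1, 0, 0, 0, 0.74])

```text
t: 23.02
eef_pos: [0.5019, -0.1602, 0.0974]
tool_rot: [-0.002, 0.706, 0.708, -0.001]
contact_force: [0.5, 0.0, -0.2]
gripper_width: 0.263
grasp_force: 0.0
```

Emit:
servo_tool(motion=[0, 0, -1, 0, 0, 0, 0.74, 0, 0, -1, 0, 0, 0, 0.74, 1, 0, -1, 0, 0, 0, 0.74, 1, 0, -1, 0, 0, 0, 0.74, 1, 0, -1, 0, 0, 0, 0.74])

```text
t: 23.65
eef_pos: [0.5025, -0.101, 0.199]
tool_rot: [-0.0, 0.707, 0.707, -0.0]
contact_force: [0.8, -0.2, 0.4]
gripper_width: 0.259
grasp_force: 0.0
```

Emit:
servo_tool(motion=[1, 0, -1, 0, 0, 0, 0.74, 1, 0, -1, 0, 0, 0, 0.74, 1, 0, 0, 0, 0, 0, 0.74, 1, 0, 0, 0, 0, 0, 0.74, 0, 0, 0, 0, 0, 0, 0.74])

```text
t: 24.28
eef_pos: [0.5026, -0.0204, 0.2383]
tool_rot: [-0.0, 0.706, 0.708, 0.0]
contact_force: [0.1, 0.1, -0.1]
gripper_width: 0.259
grasp_force: 0.0
```

Run:
```python
from h import *
im=save("side","s4"); cv2.imwrite("pics/s4c.png",cv2.resize(im[80:400,200:470,::-1],None,fx=1.8,fy=1.8))
```

```text
(no output)
```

View pics/s4c.png

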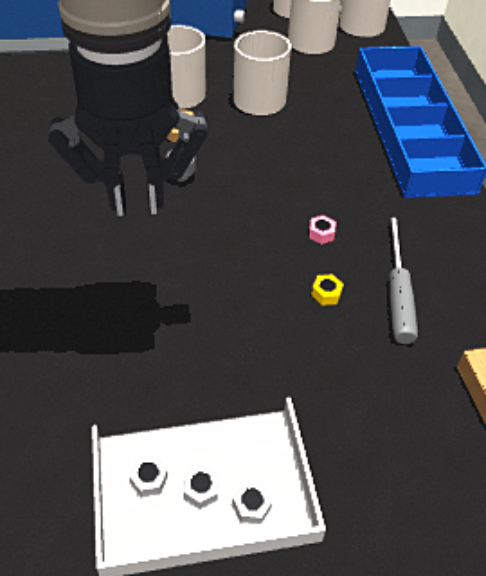

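All three nuts lie flat and wholly inside the tray, at crop pixels (148,475), (201,487) and (252,502). The look-alikes and the screwdriver have not moved, and the arm is clear.

```bash
python3 -c "
from station import bot
print(bot.hand_in())"
```

```text
the job is handed in; nothing more can be done
None
```

I swept all three steel nuts into the tray, where they lie flat and wholly inside in the last picture, then handed the job in after about 24 s of the 64 s; the hand-in gave no verdict.

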